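# Hold the coffee grinder's lid at the half-turn pulse position

### The job

Get the coffee grinder pulsing: set its lid into the collar with the two lugs through the two gaps until it is fully home, then twist it clockwise (seen from above) half-way to the lock, so that its cross-bar lines up with the single marks 45 degrees from the gaps, and never on to the lock click. The lid is sprung back, so keep gripping it there: the job finishes with the robot still holding the lid at the half-turn. Leave the tumbler, the spice jar and the mandarin where they stand.

Things in the scene. Friction and masses are not known exactly. Their poses are not given: they have to be found in the camera images.
- lid_center (a point): loose white lid, 58 mm high, 0.12 kg: a plug 66 mm across, 24 mm high, with an upright cross-bar grip on it (56 long, 16 thick, 34 high). At the foot two lugs, 8 mm thick, 4.5 mm above the underside, reach 41 mm from the axis in line with the bar. Point: on the axis, 29 mm above the underside; x along the bar and lugs, z up. Half round it is the same lid. It starts upright on the worktop
- grinder: coffee grinder fixed to the worktop: steel shell, grey collar, 108 mm across, 111.5 mm high; origin at the centre of its underside, z up. The collar's inward lip (opening 71 mm across, 104.7 to 111 mm high) has two gaps 15 mm wide, on its +x and -x side; the channel for the lugs below it is 86 mm across
- seat (a point): centre of the ledge in the collar, 95 mm above the grinder's origin; axes as the grinder's. The lid is home when its underside rests here (lid point 29 mm above), bar along x. It then turns only clockwise from above; after some 6 degrees a spring resists with 0.04 to 0.15 N m and turns the lid back if it is let go
- half_mark (a point): one of the two single raised black ribs on the collar's rim, on opposite sides, 45 degrees clockwise (from above) of the gaps; point at 46 mm from the axis, 112 mm high. The half-turn: the bar points at them
- lock_mark (a point): one of the two pairs of short ribs on the rim, 90 degrees clockwise of the gaps; point midway between the pair, 48 mm from the axis, 112 mm high. The lock: sprung balls click behind the lugs there, felt from about 70 degrees on
- tumbler: bystander: steel tumbler, 68 mm across, 104 mm high, origin at the centre of its underside
- spice_jar: bystander: spice jar with a flip cap, 43 mm across, 102 mm high, origin at the centre of its underside
- orange: bystander: mandarin, 64 mm across, 54 mm high, origin at its underside
Things that resemble listed ones, but are neither listed nor needed, are in the scene too. Leave any brown or purple look-alike of the part that bears lid_center alone.

How it is judged:
By the outcome, as a careful person would: the job done as asked, in the order asked, and still so for the second after the job is handed in, while the arm keeps its last pose, push and grip.
It also fails if it takes over 54 s, if anything falls off the work surface, if the arm or the gripper's body presses on something with over 40 N, if the wrist force passes 120 N, or if a joint passes its speed limit or range.

### The arm

A 7-joint arm with a two-finger parallel gripper is mounted at the origin on a cart in front of the work surface, level with it; the furniture and walls round the work are solid. World frame = base frame: x ahead of the robot, y to its left, z up, the work surface at z = 0. Lengths are in m, angles in rad, forces in N, time in s.
With the tool pointing down it reaches from about 0.4 to 0.85 m from the base axis. Payload 4.5 kg.
Tool frame: the origin (TCP) lies between the finger pads; the fingertips stand r.tip_reach ahead of it and the grasp point (between the pads) lies 11 mm behind it (r.tip_reach is the distance from the TCP to the fingertips, in m); z points along the fingers, y is the line along which they close (so a half turn about z gives the same grasp; the last joint's range is limited). The gripper opens to 88 mm and grips with 3 to 60 N. Pads are 18 mm wide; open, the fingers measure 123 mm over their backs; the gripper's body (75 mm by 187 mm) begins 45 mm behind the grasp point.
Start: joints at [-1.08, 0.689, -0.195, 1.565, 0.157, 0.902, -0.215], TCP at [0.276, 0.561, 0.247] pointing down, gripper open.
Joint ranges: [-3.01, 3.01], [-0.46, 2.08], [-1.47, 1.51], [0.13, 2.56], [-1, 4.14], [0.04, 2.09], [-2.66, 2.66]. Speed limits (rad/s): [2.57, 2.57, 3.14, 3.14, 3.14, 3.14, 3.14].

### API

Orientations are given as a unit quaternion [x, y, z, w].
In Python, from plant import r, vision, workorder gives the robot as it stands.
- The arm moves only by the tool drive_tool, never from a script. Its argument "targets" is a list of rows, each an object of numbers: "tx", "ty", "tz": the shift along the world's x, y, z in units of 0.03 m (1.0 is 0.03 m); "wx", "wy", "wz": the turn, a rotation vector about the world's x, y, z in units of 60 degrees (1.0 is 60 degrees); "claw": the opening, from -1 (shut) to 1 (fully open). A call has exactly 8 rows; each row shifts and turns the commanded pose from where the row before left it; what a row does not reach is not made up. A row lasts 1/10 s, in which the tool goes at most 50 mm and 8.59 degrees, less where a joint would pass 70% of its speed; a pose out of reach is approached as far as the arm can. A call with a number of a shift or a turn outside -1 to 1 is refused whole. A call with a gripper value outside its range is refused whole. The fingers move at their own pace and stop on an object; "force" is the grip in N (left out, the last holds). Time passes only in rows, so rows that do not move let the fingers close, or fill a call up. It gives the time, the measured TCP pose, the force, the opening and the grip force at its end, in the units of the state.
- r.get_state(): the state, without advancing time (a new reading comes with each control period).
- vision.snapshot(name): name is "scene" or "top" or "wrist"; returns a dict with "image" (420x560x3 uint8, blue, green, red), "range_z" (420x560 float32, m along the optical axis (not along the pixel's ray), 0 where there is no reading), "K" (3x3 intrinsics, pixels), "cam_to_world" (4x4, takes a point from camera to world coordinates). Camera axes: x right, y up, looking along -z (the intrinsics and any distortion apply to the point x, -y, -z); pixel columns grow to the right and rows downward; lengths in m; the calibration is good to about 2 mm. A picture is of the moment at which its call begins.
- workorder.finish_job(): hands the job in; it is judged then, once.
The state is a dict: "clock": time; "q": joint angles; "qd": joint speeds; "joint_torque": joint torques, N m; "tool_pos": TCP position; "eef_rot": TCP orientation; "contact_force": force on the tool from outside, world axes, zero at the start; "moment": the same for the moment, N m; "opening": opening from 0.0 (shut) to 1.0 (fully open); "finger_force": force on a finger pad.
Only numpy, scipy, OpenCV 4.12 (cv2) and the standard library are available. Lean on these libraries where they do the work, as an engineer would, in place of code of your own. Each camera call takes 0.05 s, during which the arm holds its last target. There are 200 camera calls.

## Working session

There is one attempt and no reset: what is moved stays moved. The work goes in short steps, Python scripts to look and compute and a tool call to move; the robot and the scene stay as the last step left them, time stands still between calls to the robot, and variables do not carry over. Pictures are saved under pics/ and viewed, at most 10 in all, crops included, and the job is handed in when it is done.

Besides the shell and the picture viewer there is one more tool, called as name([rows], argument=value, ...), one row to a line, values as JSON. drive_tool: Moves the arm, as the interface text tells. Its arguments: {"type":"object","properties":{"targets":{"type":"array","items":{"type":"object","properties":{"tx":{"type":"number"},"ty":{"type":"number"},"tz":{"type":"number"},"wx":{"type":"number"},"wy":{"type":"number"},"wz":{"type":"number"},"claw":{"type":"number"}}}},"force":{"type":"number"}},"required":["targets"]}

```bash
mkdir -p pics; cat > h.py <<'E'
import numpy as np, cv2
from plant import r, vision, workorder
def snap(n,f=None):
    s=vision.snapshot(n)
    np.savez('/tmp/'+n+'.npz',**s)
    if f: cv2.imwrite('pics/'+f,s['image'])
    return s
def px(s,u,v,z=None):
    K=s['K'];T=s['cam_to_world']
    d=np.array([(u-K[0,2])/K[0,0],-(v-K[1,2])/K[1,1],-1])
    if z is None:
        u,v=int(u),int(v); a=s['range_z'][v-1:v+2,u-1:u+2]; return T[:3,:3]@(d*np.median(a))+T[:3,3]
    w=T[:3,:3]@d; return T[:3,3]+w*(z-T[2,3])/w[2]
def cloud(s):
    K=s['K'];T=s['cam_to_world'];h,w=s['range_z'].shape
    v,u=np.mgrid[:h,:w];Z=s['range_z']
    P=np.stack([(u-K[0,2])/K[0,0]*Z,-(v-K[1,2])/K[1,1]*Z,-Z],-1)
    return P@T[:3,:3].T+T[:3,3]
E
python3 - <<'E'
from h import *
a=snap('scene');b=snap('top')
cv2.imwrite('pics/a.png',cv2.resize(np.vstack([a['image'],b['image']]),None,fx=.71,fy=.71))
cv2.imwrite('pics/top.png',cv2.resize(b['image'],(800,600)))
print(r.get_state(),r.tip_reach)
print(b['cam_to_world'],b['K'])
E
```

```text
{'clock': 0.1, 'q': array([-1.08020203,  0.68985846, -0.19452377,  1.56623355,  0.15724514,
        0.90251531, -0.21510067]), 'qd': array([-0.00026794,  0.00066999, -0.00036098, -0.00388866,  0.00091501,
       -0.00019591,  0.00036698]), 'joint_torque': array([-2.80351043e-03, -5.28498781e+01, -1.27159473e+00, -1.53837240e+01,
       -5.26289782e-02,  2.04850090e-03,  5.37829169e-05]), 'tool_pos': array([0.27545088, 0.56040712, 0.24601803]), 'eef_rot': array([ 2.26395245e-01,  9.74035178e-01, -8.02137245e-04, -1.45045812e-04]), 'contact_force': array([-0.05732581,  0.45965964, -0.35490517]), 'moment': array([ 0.04015242, -0.0327917 ,  0.04928243]), 'finger_force': 0.0, 'opening': 1.002310067530283} 0.008
[[-0.01265744  0.98137478 -0.19168552  0.29836713]
 [-0.99976971 -0.0090984   0.01943592  0.133868  ]
 [ 0.01732989  0.19188739  0.98126393  1.12748869]
 [ 0.          0.          0.          1.        ]] [[534.85054943   0.         280.17337209]
 [  0.         534.85054943 212.46302931]
 [  0.           0.           1.        ]]
```

View pics/a.png

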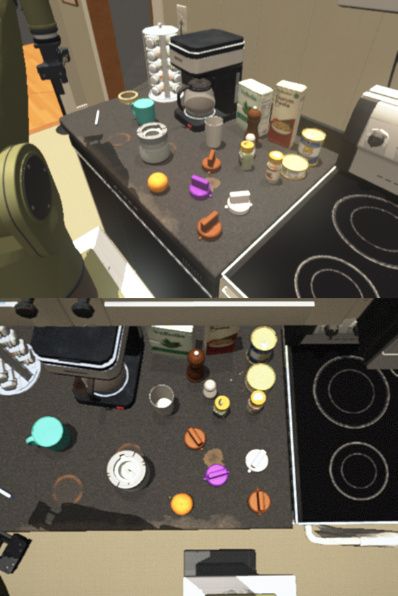

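View pics/top.png

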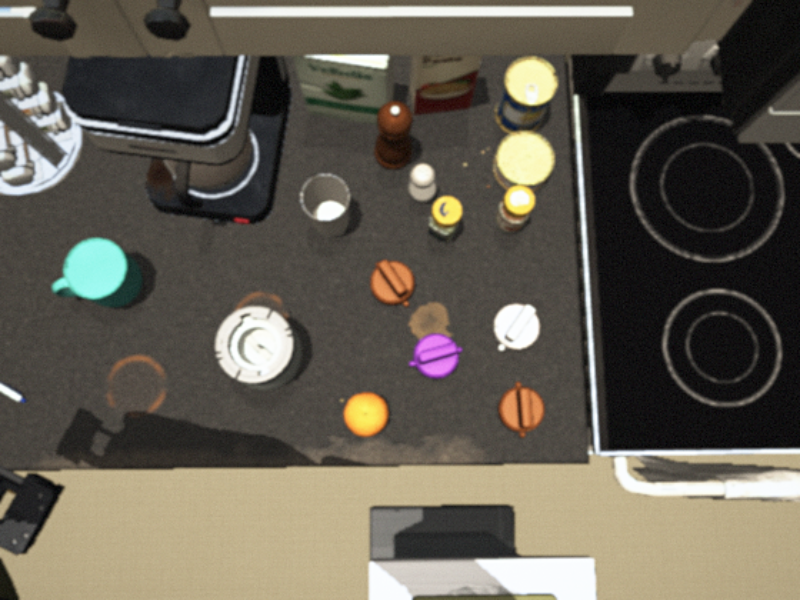

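Lid candidates in the 800x600 top view: white (517,327), brown (392,283), brown (521,410) and purple (436,356). I choose white by the description. The grinder is at (256,346), the tumbler at (326,205), the spice jar at (446,215) or (516,205), and the mandarin at (366,414).

```bash
python3 - <<'E'
from h import *
b=dict(np.load('/tmp/top.npz'));P=cloud(b);im=b['image']
c1=cv2.resize(im[195:265,325:400],(430,400),interpolation=cv2.INTER_CUBIC)
c2=cv2.resize(im[205:280,140:220],(370,400)[:2],interpolation=cv2.INTER_CUBIC)
cv2.imwrite('pics/c.png',np.hstack([c1,c2]))
# lid
sub=P[195:265,325:400].reshape(-1,3)
print('lid z max',np.percentile(sub[:,2],99))
bar=sub[sub[:,2]>.045];print('bar',len(bar),bar.mean(0),bar.min(0),bar.max(0))
if len(bar)>5:
    w,V=np.linalg.eigh(np.cov(bar[:,:2].T));print(np.degrees(np.arctan2(V[1,1],V[0,1])),2*np.sqrt(3*w))
m=sub[(sub[:,2]>.015)];(c,s)=(m.mean(0),m.max(0)-m.min(0));print('lid all',c,s,cv2.minEnclosingCircle(m[:,:2].astype(np.float32)))
g=P[205:280,140:220].reshape(-1,3);g=g[g[:,2]>.103];print('rim',g.mean(0),cv2.minEnclosingCircle(g[:,:2].astype(np.float32)),np.percentile(g[:,2],[50,99]))
print(px(b,517*.7,327*.7,.058),px(b,256*.7,346*.7,.111))
for n,(u,v) in dict(tum=(326,190),jar1=(446,205),jar2=(518,195),or_=(366,414),br=(521,410),pu=(436,356),br2=(392,283),mug=(95,265)).items(): print(n,px(b,u*.7,v*.7))
E
```

```text
lid z max 0.058413189293362845
bar 235 [ 0.4651418  -0.04351706  0.13808595] [ 0.29836713 -0.0796649   0.04513059] [0.50594146 0.133868   1.12748869]
133.6833439154714 [0.01795824 0.2492842 ]
lid all [ 0.4740277  -0.05289823  0.05736809] [0.21412707 0.22535839 1.11237644] ((0.3964012563228607, 0.022989537566900253), 0.14810243248939514)
rim [0.43958105 0.30495053 0.13730721] ((0.38577109575271606, 0.24346959590911865), 0.14028547704219818) [0.11013025 1.12748869]
[ 0.47173383 -0.05289503  0.058     ] [0.44086285 0.30731429 0.111     ]
tum [0.68138687 0.22021914 0.04821892]
jar1 [0.64142129 0.04690649 0.09498758]
jar2 [ 0.65337863 -0.05468996  0.101296  ]
or_ [0.35204537 0.16232401 0.05096382]
br [ 0.35521786 -0.05538522  0.04756255]
pu [0.4317456  0.06313604 0.05599217]
br2 [0.53808885 0.12410188 0.05477882]
mug [0.55901799 0.53563301 0.09160572]
```

View pics/c.png

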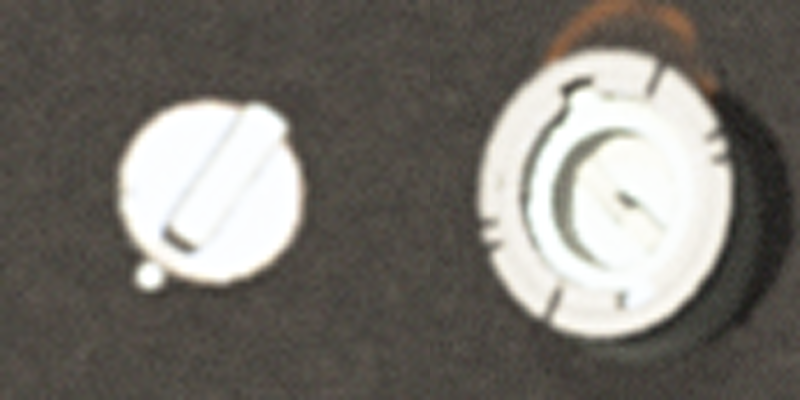

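The close crop confirms the white lid, with its bar running from upper right to lower left and one lug visible at (150,275). On the grinder the gaps are at about (577,92) and (622,300). The single ribs are at (656,80) and (553,305), and the pairs at (718,145) and (490,232), so the order is clockwise as described.

```bash
python3 - <<'E'
from h import *
b=dict(np.load('/tmp/top.npz'));P=cloud(b)
P[b['range_z']<.1]=0
sub=P[195:265,325:400].reshape(-1,3)
bar=sub[sub[:,2]>.045]
rc=cv2.minAreaRect((bar[:,:2]*1000).astype(np.float32));print(rc)
w,V=np.linalg.eigh(np.cov(bar[:,:2].T));print(bar.mean(0),np.degrees(np.arctan2(V[1,1],V[0,1])),2*np.sqrt(3*w))
g=P[205:280,140:220].reshape(-1,3);g=g[g[:,2]>.108];print('rim',g.mean(0),cv2.minEnclosingCircle(g[:,:2].astype(np.float32)),np.percentile(g[:,2],[50,99]))
def c2(u,v,z): return px(b,140+(u-430+.5)*80/370-.5,205+(v+.5)*75/400-.5,z)
A={k:c2(*k,.1115)for k in[(656,80),(553,305),(718,145),(490,232),(577,92),(622,300)]}
K=list(A.values())
for i in(0,2,4):
    d=K[i]-K[i+1];print((K[i]+K[i+1])/2,np.degrees(np.arctan2(d[1],d[0])),np.linalg.norm(d))
def c1(u,v,z): return px(b,325+(u+.5)*75/430-.5,195+(v+.5)*70/400-.5,z)
p,q=c1(268,118,.058),c1(184,230,.058);print(p,q,(p+q)/2,np.degrees(np.arctan2(*(p-q)[1::-1])))
from scipy.spatial.transform import Rotation as R
s=r.get_state();print(R.from_quat(s['eef_rot']).as_matrix().round(3),vision.snapshot('wrist')['cam_to_world'].round(3))
E
```

```text
((479.8599548339844, -59.047508239746094), (15.962006568908691, 56.32174301147461), 53.73625564575195)
[ 0.47897564 -0.05823103  0.05601568] 143.62468263388513 [0.01603794 0.05671773]
rim [0.44358708 0.30970721 0.11062613] ((0.4439931809902191, 0.30998173356056213), 0.05214119330048561) [0.11044305 0.11526173]
[0.44406358 0.31068088 0.1115    ] -26.570407156875348 0.09039425586814245
[0.44524585 0.31090834 0.1115    ] -71.86812231274942 0.09796622671977026
[0.44275717 0.31293871 0.1115    ] 15.128695523273663 0.07799239217094775
[ 0.49978922 -0.07339505  0.058     ] [ 0.45965653 -0.04177588  0.058     ] [ 0.47972288 -0.05758547  0.058     ] -38.23336555413122
[[-0.897  0.441 -0.001]
 [ 0.441  0.897 -0.001]
 [-0.    -0.002 -1.   ]] [[ 0.441 -0.864 -0.243  0.214]
 [ 0.898  0.424  0.12   0.592]
 [-0.001 -0.271  0.963  0.384]
 [ 0.     0.     0.     1.   ]]
```

drive_tool([
  {"tx": 0.28,"ty": -0.86,"claw": 1},
  {"tx": 0.28,"ty": -0.86,"claw": 1},
  {"tx": 0.28,"ty": -0.86,"claw": 1},
  {"tx": 0.28,"ty": -0.86,"claw": 1},
  {"tx": 0.28,"ty": -0.86,"claw": 1},
  {"tx": 0.28,"ty": -0.86,"claw": 1},
  {"tx": 0.28,"ty": -0.86,"claw": 1},
  {"tx": 0.28,"ty": -0.86,"claw": 1},
])

```text
validation failed for argument at $.ta...
```

drive_tool([
  {"tx": 0.28,"ty": -0.86,"claw": 1},
  {"tx": 0.28,"ty": -0.86,"claw": 1},
  {"tx": 0.28,"ty": -0.86,"claw": 1},
  {"tx": 0.28,"ty": -0.86,"claw": 1},
  {"tx": 0.28,"ty": -0.86,"claw": 1},
  {"tx": 0.28,"ty": -0.86,"claw": 1},
  {"tx": 0.28,"ty": -0.86,"claw": 1},
  {"tx": 0.28,"ty": -0.86,"claw": 1},
])

```text
validation failed for argument at $.ta...
```

drive_tool([
  {"tx": 0.28,"ty": -0.86,"wz": -0.04,"claw": 1},
  {"tx": 0.28,"ty": -0.86,"wz": -0.04,"claw": 1},
  {"tx": 0.28,"ty": -0.86,"wz": -0.04,"claw": 1},
  {"tx": 0.28,"ty": -0.86,"wz": -0.04,"claw": 1},
  {"tx": 0.28,"ty": -0.86,"wz": -0.01,"claw": 1},
  {"tz": -0.3,"claw": 1},
  {"tz": -0.3,"claw": 1},
  {"claw": 1},
])

```text
validation failed for argument at $.ta...
```

```bash
cat >> h.py <<'E'
from scipy.spatial.transform import Rotation as R
def st():
    s=r.get_state();M=R.from_quat(s['eef_rot']).as_matrix()
    print('t',round(s['clock'],2),'p',s['tool_pos'].round(4),'yaw_y',np.degrees(np.arctan2(M[1,1],M[0,1])).round(2),'zax',M[:,2].round(3),'F',s['contact_force'].round(1),'M',s['moment'].round(2),'op',round(s['opening'],3),'ff',round(s['finger_force'],1),'q7',s['q'][6].round(2))
E
python3 - <<'E'
from h import *
st();s=snap('wrist','w1.png');P=cloud(s);P[s['range_z']<.05]=0
T=P.reshape(-1,3);m=(np.hypot(T[:,0]-.4795,T[:,1]+.058)<.05)&(T[:,2]>.045)&(T[:,2]<.07);b=T[m]
rc=cv2.minAreaRect((b[:,:2]*1000).astype(np.float32));print(len(b),rc)
w,V=np.linalg.eigh(np.cov(b[:,:2].T));print(b.mean(0),np.degrees(np.arctan2(V[1,1],V[0,1])))
E
```

```text
t 0.15 p [0.2755 0.5605 0.2461] yaw_y 63.83 zax [-0.001 -0.001 -1.   ] F [ 0.5 -0.7  0.5] M [ 0.02 -0.04 -0.02] op 0.997 ff 0.0 q7 -0.22
0 ((0.0, 0.0), (0.0, 0.0), 0.0)
[nan nan nan] nan
  avg = a.mean(axis, **keepdims_kw)
  ret = um.true_divide(
<stdin>:5: RuntimeWarning: Degrees of freedom <= 0 for slice
  c *= np.true_divide(1, fact)
  c *= np.true_divide(1, fact)
<stdin>:5: RuntimeWarning: Mean of empty slice.
```

View pics/w1.png

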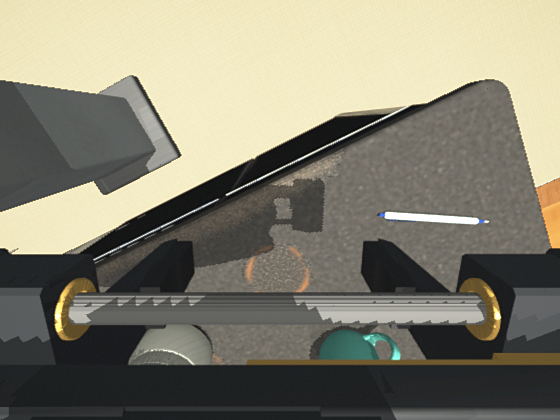

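The wrist picture shows the arm still at the start, with the fingers at (185,260) and (370,260) and the pen at (430,218). The calls were refused, probably because every field is required in each row.

drive_tool([
  {"tx": 0.28,"ty": -0.86,"tz": 0,"wx": 0,"wy": 0,"wz": 0,"claw": 1},
  {"tx": 0.28,"ty": -0.86,"tz": 0,"wx": 0,"wy": 0,"wz": 0,"claw": 1},
  {"tx": 0.28,"ty": -0.86,"tz": 0,"wx": 0,"wy": 0,"wz": 0,"claw": 1},
  {"tx": 0.28,"ty": -0.86,"tz": 0,"wx": 0,"wy": 0,"wz": 0,"claw": 1},
  {"tx": 0.28,"ty": -0.86,"tz": 0,"wx": 0,"wy": 0,"wz": 0,"claw": 1},
  {"tx": 0.28,"ty": -0.86,"tz": 0,"wx": 0,"wy": 0,"wz": 0,"claw": 1},
  {"tx": 0.28,"ty": -0.86,"tz": 0,"wx": 0,"wy": 0,"wz": 0,"claw": 1},
  {"tx": 0.28,"ty": -0.86,"tz": 0,"wx": 0,"wy": 0,"wz": 0,"claw": 1},
])

```text
clock: 1.0
tool_pos: [0.3431, 0.3534, 0.2467]
eef_rot: [0.226, 0.974, -0.0, 0.0]
contact_force: [-0.2, 0.8, -0.7]
opening: 1.005
finger_force: 0.0
```

drive_tool([
  {"tx": 0.28,"ty": -0.86,"tz": 0,"wx": 0,"wy": 0,"wz": 0,"claw": 1},
  {"tx": 0.28,"ty": -0.86,"tz": 0,"wx": 0,"wy": 0,"wz": 0,"claw": 1},
  {"tx": 0.28,"ty": -0.86,"tz": 0,"wx": 0,"wy": 0,"wz": 0,"claw": 1},
  {"tx": 0.28,"ty": -0.86,"tz": 0,"wx": 0,"wy": 0,"wz": 0,"claw": 1},
  {"tx": 0.28,"ty": -0.86,"tz": 0,"wx": 0,"wy": 0,"wz": 0,"claw": 1},
  {"tx": 0.28,"ty": -0.86,"tz": 0,"wx": 0,"wy": 0,"wz": 0,"claw": 1},
  {"tx": 0.28,"ty": -0.86,"tz": 0,"wx": 0,"wy": 0,"wz": 0,"claw": 1},
  {"tx": 0.28,"ty": -0.86,"tz": 0,"wx": 0,"wy": 0,"wz": 0,"claw": 1},
])

```text
clock: 1.8
tool_pos: [0.4103, 0.1471, 0.2468]
eef_rot: [0.226, 0.974, 0.0, 0.0]
contact_force: [0.9, 0.7, -0.5]
opening: 1.002
finger_force: 0.0
```

drive_tool([
  {"tx": 0.28,"ty": -0.86,"tz": 0,"wx": 0,"wy": 0,"wz": -0.04,"claw": 1},
  {"tx": 0.28,"ty": -0.86,"tz": 0,"wx": 0,"wy": 0,"wz": -0.04,"claw": 1},
  {"tx": 0.28,"ty": -0.86,"tz": 0,"wx": 0,"wy": 0,"wz": -0.04,"claw": 1},
  {"tx": 0.28,"ty": -0.86,"tz": 0,"wx": 0,"wy": 0,"wz": -0.04,"claw": 1},
  {"tx": 0.28,"ty": -0.7,"tz": 0,"wx": 0,"wy": 0,"wz": -0.01,"claw": 1},
  {"tx": 0.2,"ty": 0,"tz": -0.3,"wx": 0,"wy": 0,"wz": 0,"claw": 1},
  {"tx": 0.2,"ty": 0,"tz": -0.3,"wx": 0,"wy": 0,"wz": 0,"claw": 1},
  {"tx": 0,"ty": 0,"tz": 0,"wx": 0,"wy": 0,"wz": 0,"claw": 1},
])

```text
clock: 2.6
tool_pos: [0.464, 0.0253, 0.2274]
eef_rot: [0.311, 0.95, 0.0, -0.001]
contact_force: [-1.3, -1.2, -0.6]
opening: 1.002
finger_force: 0.0
```

```bash
python3 - <<'E'
from h import *
st();s=snap('wrist','w2.png');P=cloud(s);P[s['range_z']<.05]=0
T=P.reshape(-1,3);m=(np.hypot(T[:,0]-.4795,T[:,1]+.058)<.05)&(T[:,2]>.045)&(T[:,2]<.07);b=T[m]
rc=cv2.minAreaRect((b[:,:2]*1000).astype(np.float32));print(len(b),rc)
w,V=np.linalg.eigh(np.cov(b[:,:2].T));print(b.mean(0),np.degrees(np.arctan2(V[1,1],V[0,1])))
E
```

```text
t 2.6 p [0.464  0.0253 0.2274] yaw_y 53.74 zax [-0.002  0.001 -1.   ] F [-1.3 -1.2 -0.6] M [ 0.03  0.04 -0.  ] op 1.002 ff 0.0 q7 0.59
763 ((480.80694580078125, -58.18994903564453), (16.34661293029785, 54.677677154541016), 54.021671295166016)
[ 0.479643   -0.05613213  0.05667771] 143.87543488708408
```

View pics/w2.png

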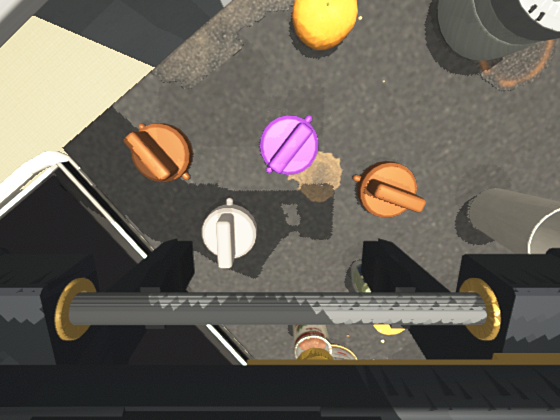

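The white lid is at (228,232), with its bar parallel to the pads' faces. The purple lid at (290,145) and the brown ones at (160,155) and (388,190) stay clear. The lid measures (0.480,-0.058) and the bar -36°.

drive_tool([
  {"tx": 0.13,"ty": -0.7,"tz": 0,"wx": 0,"wy": 0,"wz": 0,"claw": 1},
  {"tx": 0.13,"ty": -0.7,"tz": 0,"wx": 0,"wy": 0,"wz": 0,"claw": 1},
  {"tx": 0.13,"ty": -0.7,"tz": -0.4,"wx": 0,"wy": 0,"wz": 0,"claw": 1},
  {"tx": 0.13,"ty": -0.68,"tz": -0.8,"wx": 0,"wy": 0,"wz": 0,"claw": 1},
  {"tx": 0,"ty": 0,"tz": -1,"wx": 0,"wy": 0,"wz": 0,"claw": 1},
  {"tx": 0,"ty": 0,"tz": -1,"wx": 0,"wy": 0,"wz": 0,"claw": 1},
  {"tx": 0,"ty": 0,"tz": -0.8,"wx": 0,"wy": 0,"wz": 0,"claw": 1},
  {"tx": 0,"ty": 0,"tz": 0,"wx": 0,"wy": 0,"wz": 0,"claw": 1},
])

```text
clock: 3.45
tool_pos: [0.4778, -0.058, 0.1066]
eef_rot: [0.311, 0.95, -0.0, -0.003]
contact_force: [-0.0, -0.4, 1.3]
opening: 1.004
finger_force: 0.0
```

```bash
python3 - <<'E'
from h import *
st();s=snap('wrist','w3.png');P=cloud(s);P[s['range_z']<.05]=0
T=P.reshape(-1,3);m=(np.hypot(T[:,0]-.4795,T[:,1]+.058)<.05)&(T[:,2]>.045)&(T[:,2]<.07);b=T[m]
rc=cv2.minAreaRect((b[:,:2]*1000).astype(np.float32));print(len(b),rc)
E
```

```text
t 3.45 p [ 0.4778 -0.058   0.1066] yaw_y 53.78 zax [-0.006  0.001 -1.   ] F [-0.  -0.4  1.3] M [ 0.05  0.02 -0.  ] op 1.004 ff 0.0 q7 0.68
1930 ((480.75054931640625, -58.63392639160156), (15.867823600769043, 55.19891357421875), 53.556732177734375)
```

drive_tool([
  {"tx": 0.08,"ty": -0.02,"tz": -0.6,"wx": 0,"wy": 0,"wz": 0,"claw": 1},
  {"tx": 0,"ty": 0,"tz": -0.6,"wx": 0,"wy": 0,"wz": 0,"claw": 1},
  {"tx": 0,"ty": 0,"tz": -0.6,"wx": 0,"wy": 0,"wz": 0,"claw": 1},
  {"tx": 0,"ty": 0,"tz": -0.35,"wx": 0,"wy": 0,"wz": 0,"claw": 1},
  {"tx": 0,"ty": 0,"tz": -0.2,"wx": 0,"wy": 0,"wz": 0,"claw": 1},
  {"tx": 0,"ty": 0,"tz": 0,"wx": 0,"wy": 0,"wz": 0,"claw": 1},
  {"tx": 0,"ty": 0,"tz": 0,"wx": 0,"wy": 0,"wz": 0,"claw": 1},
  {"tx": 0,"ty": 0,"tz": 0,"wx": 0,"wy": 0,"wz": 0,"claw": 1},
])

```text
clock: 4.3
tool_pos: [0.4825, -0.0601, 0.0389]
eef_rot: [0.312, 0.95, 0.0, 0.001]
contact_force: [0.7, 0.1, 1.5]
opening: 0.998
finger_force: 0.0
```

```bash
python3 -c "
from h import *
st()"
```

```text
t 4.3 p [ 0.4825 -0.0601  0.0389] yaw_y 53.62 zax [ 0.001  0.    -1.   ] F [0.7 0.1 1.5] M [-0.05  0.04  0.02] op 0.998 ff 0.0 q7 0.66
```

drive_tool([
  {"tx": -0.06,"ty": 0.05,"tz": -0.12,"wx": 0,"wy": 0,"wz": 0,"claw": 1},
  {"tx": 0,"ty": 0,"tz": 0,"wx": 0,"wy": 0,"wz": 0,"claw": 1},
  {"tx": 0,"ty": 0,"tz": 0,"wx": 0,"wy": 0,"wz": 0,"claw": -1},
  {"tx": 0,"ty": 0,"tz": 0,"wx": 0,"wy": 0,"wz": 0,"claw": -1},
  {"tx": 0,"ty": 0,"tz": 0,"wx": 0,"wy": 0,"wz": 0,"claw": -1},
  {"tx": 0,"ty": 0,"tz": 0,"wx": 0,"wy": 0,"wz": 0,"claw": -1},
  {"tx": 0,"ty": 0,"tz": 0,"wx": 0,"wy": 0,"wz": 0,"claw": -1},
  {"tx": 0,"ty": 0,"tz": 0,"wx": 0,"wy": 0,"wz": 0,"claw": -1},
], force=30)

```text
clock: 5.1
tool_pos: [0.4803, -0.0586, 0.0347]
eef_rot: [0.312, 0.95, 0.0, 0.0]
contact_force: [-0.1, 0.0, -0.2]
opening: 0.481
finger_force: 0.0
```

```bash
python3 -c "
from h import *
st()"
```

```text
t 5.1 p [ 0.4803 -0.0586  0.0347] yaw_y 53.62 zax [ 0.  0. -1.] F [-0.1  0.  -0.2] M [-0.03  0.02 -0.  ] op 0.481 ff 0.0 q7 0.65
```

drive_tool([
  {"tx": 0,"ty": 0,"tz": 0,"wx": 0,"wy": 0,"wz": 0,"claw": -1},
  {"tx": 0,"ty": 0,"tz": 0,"wx": 0,"wy": 0,"wz": 0,"claw": -1},
  {"tx": 0,"ty": 0,"tz": 0,"wx": 0,"wy": 0,"wz": 0,"claw": -1},
  {"tx": 0,"ty": 0,"tz": 0,"wx": 0,"wy": 0,"wz": 0,"claw": -1},
  {"tx": 0,"ty": 0,"tz": 0,"wx": 0,"wy": 0,"wz": 0,"claw": -1},
  {"tx": 0,"ty": 0,"tz": 0,"wx": 0,"wy": 0,"wz": 0,"claw": -1},
  {"tx": 0,"ty": 0,"tz": 0,"wx": 0,"wy": 0,"wz": 0,"claw": -1},
  {"tx": 0,"ty": 0,"tz": 0,"wx": 0,"wy": 0,"wz": 0,"claw": -1},
], force=30)

```text
clock: 5.9
tool_pos: [0.4801, -0.0586, 0.0346]
eef_rot: [0.312, 0.95, -0.0, -0.0]
contact_force: [0.5, -0.8, -0.7]
opening: 0.177
finger_force: 30.0
```

```bash
python3 -c "
from h import *
st()"
```

```text
t 5.9 p [ 0.4801 -0.0586  0.0346] yaw_y 53.63 zax [-0. -0. -1.] F [ 0.5 -0.8 -0.7] M [-0.09  0.04 -0.  ] op 0.177 ff 30.0 q7 0.65
```

drive_tool([
  {"tx": 0,"ty": 0,"tz": 0.3,"wx": 0,"wy": 0,"wz": 0,"claw": -1},
  {"tx": 0,"ty": 0,"tz": 0.6,"wx": 0,"wy": 0,"wz": 0,"claw": -1},
  {"tx": 0,"ty": 0,"tz": 0.8,"wx": 0,"wy": 0,"wz": 0,"claw": -1},
  {"tx": 0,"ty": 0,"tz": 0.8,"wx": 0,"wy": 0,"wz": 0,"claw": -1},
  {"tx": 0,"ty": 0,"tz": 0.8,"wx": 0,"wy": 0,"wz": 0,"claw": -1},
  {"tx": 0,"ty": 0,"tz": 0.8,"wx": 0,"wy": 0,"wz": 0,"claw": -1},
  {"tx": 0,"ty": 0.2,"tz": 0.6,"wx": 0,"wy": 0,"wz": 0,"claw": -1},
  {"tx": 0,"ty": 0.3,"tz": 0.3,"wx": 0,"wy": 0,"wz": 0,"claw": -1},
])

```text
clock: 6.7
tool_pos: [0.4807, -0.0438, 0.1865]
eef_rot: [0.313, 0.95, 0.0, 0.001]
contact_force: [0.7, -0.2, -1.8]
opening: 0.175
finger_force: 30.0
```

drive_tool([
  {"tx": -0.1,"ty": 0.7,"tz": 0,"wx": 0,"wy": 0,"wz": 0.12,"claw": -1},
  {"tx": -0.1,"ty": 0.7,"tz": 0,"wx": 0,"wy": 0,"wz": 0.12,"claw": -1},
  {"tx": -0.1,"ty": 0.7,"tz": 0,"wx": 0,"wy": 0,"wz": 0.12,"claw": -1},
  {"tx": -0.1,"ty": 0.7,"tz": 0,"wx": 0,"wy": 0,"wz": 0.12,"claw": -1},
  {"tx": -0.1,"ty": 0.7,"tz": 0,"wx": 0,"wy": 0,"wz": 0.12,"claw": -1},
  {"tx": -0.1,"ty": 0.7,"tz": 0,"wx": 0,"wy": 0,"wz": 0.12,"claw": -1},
  {"tx": -0.1,"ty": 0.7,"tz": 0,"wx": 0,"wy": 0,"wz": 0.12,"claw": -1},
  {"tx": -0.1,"ty": 0.4,"tz": 0,"wx": 0,"wy": 0,"wz": 0.07,"claw": -1},
])

```text
clock: 7.5
tool_pos: [0.4556, 0.1178, 0.1846]
eef_rot: [-0.162, 0.987, 0.001, -0.0]
contact_force: [0.4, 1.0, -1.8]
opening: 0.181
finger_force: 30.0
```

```bash
python3 - <<'E'
from h import *
st();s=snap('wrist','w4.png')
st()
E
```

```text
t 7.5 p [0.4556 0.1178 0.1846] yaw_y 108.61 zax [-0.     0.001 -1.   ] F [ 0.4  1.  -1.8] M [ 0.07 -0.03  0.03] op 0.181 ff 30.0 q7 1.04
t 7.55 p [0.4552 0.1194 0.1847] yaw_y 108.82 zax [-0.     0.003 -1.   ] F [-0.1  2.1 -1.9] M [0.16 0.1  0.03] op 0.176 ff 30.0 q7 1.04
```

View pics/w4.png

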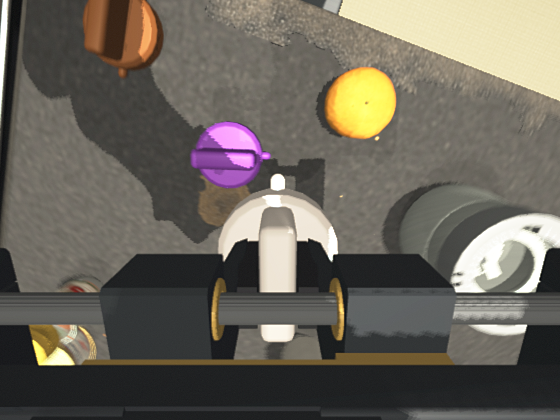

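The lid hangs straight between the pads, with its bar at (278,280) and a lug at (278,182). The grinder rim is at right, around (515,260). I check the lid offset in the grip and the rim centre by depth.

```bash
python3 - <<'E'
from h import *
s=dict(np.load('/tmp/wrist.npz'));P=cloud(s);P[s['range_z']<.05]=0
T=P.reshape(-1,3)
g=T[(np.hypot(T[:,0]-.444,T[:,1]-.31)<.07)&(T[:,2]>.1085)&(T[:,2]<.114)]
from scipy.optimize import least_squares
h=cv2.convexHull((g[:,:2]*1000).astype(np.float32))[:,0]
print(len(g),g.min(0),g.max(0),np.median(g[:,2]))
# outer rim radius
f=lambda p:np.clip(np.hypot(g[:,0]-p[0],g[:,1]-p[1])-.0535,0,None)+np.clip(.0355-np.hypot(g[:,0]-p[0],g[:,1]-p[1]),0,None)
o=least_squares(f,[.444,.31]);print(o.x,o.cost)
# lid: white upper plug surface and bar top
im=s['image'];reg=(slice(175,345),slice(215,340))
L=P[reg].reshape(-1,3);print('z hist',np.histogram(L[:,2],bins=np.arange(.14,.24,.006)))
bt=P[215:335,262:295].reshape(-1,3);bt=bt[(bt[:,2]>.2)&(bt[:,2]<.215)]
print(len(bt),cv2.minAreaRect((bt[:,:2]*1000).astype(np.float32)),bt[:,2].mean())
pl=L[(L[:,2]>.169)&(L[:,2]<.181)];print(len(pl),cv2.minEnclosingCircle((pl[:,:2]*1000).astype(np.float32)),cv2.minAreaRect((pl[:,:2]*1000).astype(np.float32)))
b=dict(np.load('/tmp/top.npz'))
im2=s['image'][190:340,380:560];cv2.imwrite('pics/g.png',cv2.resize(im2,(720,600),interpolation=cv2.INTER_CUBIC))
E
```

```text
3374 [0.39346332 0.25761631 0.10852254] [0.49668158 0.34188752 0.11394668] 0.11150567527774569
[0.44544564 0.31089435] 5.100920544393232e-07
z hist (array([   0,    0,  198,  288,  313, 3297,  248,  359,  425,  593,  963,
       3103,  499,  776,  191,  117]), array([0.14 , 0.146, 0.152, 0.158, 0.164, 0.17 , 0.176, 0.182, 0.188,
       0.194, 0.2  , 0.206, 0.212, 0.218, 0.224, 0.23 , 0.236]))
2606 ((454.8356018066406, 118.21430206298828), (52.50815200805664, 14.525551795959473), 18.14872169494629) 0.20756292037796503
3601 ((456.13177490234375, 118.24568939208984), 32.58430099487305) ((442.80645751953125, 113.73434448242188), (35.23345184326172, 65.12263488769531), 18.621929168701172)
```

View pics/g.png

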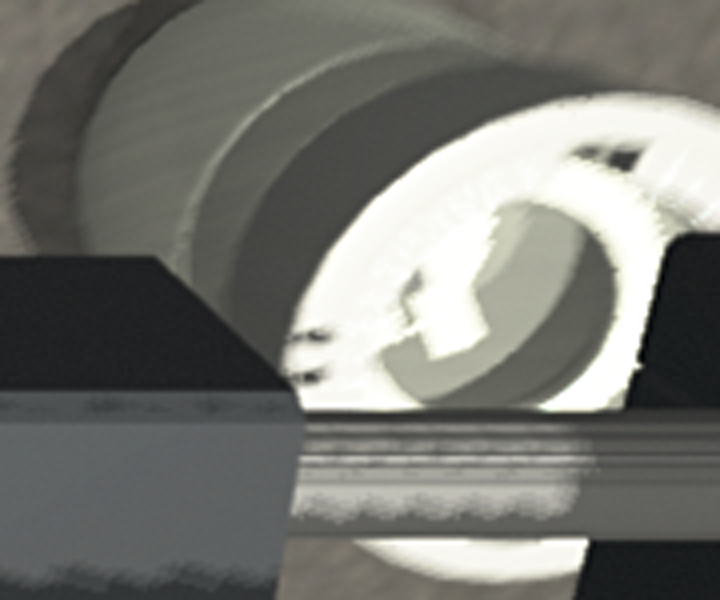

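The crop shows the pair of ribs at (310,357) and the rim's gap near (600,160), which agrees with the top view. The rim centre is about (0.445,0.311), and the lid sits on the TCP axis within 1 mm.

drive_tool([
  {"tx": -0.05,"ty": 0.9,"tz": 0,"wx": 0,"wy": 0,"wz": 0,"claw": -1},
  {"tx": -0.05,"ty": 0.9,"tz": 0,"wx": 0,"wy": 0,"wz": 0,"claw": -1},
  {"tx": -0.05,"ty": 0.9,"tz": 0,"wx": 0,"wy": 0,"wz": 0,"claw": -1},
  {"tx": -0.05,"ty": 0.9,"tz": 0,"wx": 0,"wy": 0,"wz": 0,"claw": -1},
  {"tx": -0.05,"ty": 0.9,"tz": 0,"wx": 0,"wy": 0,"wz": 0,"claw": -1},
  {"tx": -0.05,"ty": 0.9,"tz": 0,"wx": 0,"wy": 0,"wz": 0,"claw": -1},
  {"tx": -0.03,"ty": 0.6,"tz": 0,"wx": 0,"wy": 0,"wz": 0,"claw": -1},
  {"tx": 0,"ty": 0.38,"tz": 0,"wx": 0,"wy": 0,"wz": 0,"claw": -1},
])

```text
clock: 8.35
tool_pos: [0.446, 0.3078, 0.1845]
eef_rot: [-0.158, 0.987, 0.0, -0.0]
contact_force: [-0.3, 0.3, -1.6]
opening: 0.18
finger_force: 30.0
```

drive_tool([
  {"tx": 0,"ty": 0,"tz": -0.3,"wx": 0,"wy": 0,"wz": 0,"claw": -1},
  {"tx": 0,"ty": 0,"tz": -0.3,"wx": 0,"wy": 0,"wz": 0,"claw": -1},
  {"tx": 0,"ty": 0,"tz": -0.3,"wx": 0,"wy": 0,"wz": 0,"claw": -1},
  {"tx": 0,"ty": 0,"tz": 0,"wx": 0,"wy": 0,"wz": 0,"claw": -1},
  {"tx": 0,"ty": 0,"tz": 0,"wx": 0,"wy": 0,"wz": 0,"claw": -1},
  {"tx": 0,"ty": 0,"tz": 0,"wx": 0,"wy": 0,"wz": 0,"claw": -1},
  {"tx": 0,"ty": 0,"tz": 0,"wx": 0,"wy": 0,"wz": 0,"claw": -1},
  {"tx": 0,"ty": 0,"tz": 0,"wx": 0,"wy": 0,"wz": 0,"claw": -1},
])

```text
clock: 9.15
tool_pos: [0.4465, 0.3069, 0.158]
eef_rot: [-0.158, 0.987, 0.0, 0.0]
contact_force: [-0.2, 0.3, -0.8]
opening: 0.177
finger_force: 30.0
```

```bash
python3 - <<'E'
from h import *
st();s=snap('wrist','w5.png');st()
E
```

```text
t 9.15 p [0.4465 0.3069 0.158 ] yaw_y 108.22 zax [ 0.  0. -1.] F [-0.2  0.3 -0.8] M [0.05 0.07 0.02] op 0.177 ff 30.0 q7 0.76
t 9.2 p [0.4465 0.3069 0.1579] yaw_y 108.23 zax [ 0.  0. -1.] F [ 0.1 -1.1 -0.8] M [ 0.05 -0.01 -0.06] op 0.181 ff 30.0 q7 0.76
```

View pics/w5.png

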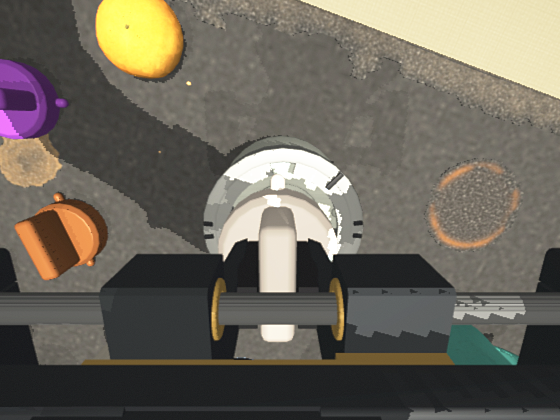

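The pairs of ribs are at (208,228) and (357,228), level in the image, and a single rib is at (337,180). The lid's lug at (278,183) points along the gap direction. I measure the remaining offset.

```bash
python3 - <<'E'
from h import *
s=dict(np.load('/tmp/wrist.npz'));P=cloud(s);P[s['range_z']<.05]=0
T=P.reshape(-1,3)
g=T[(np.hypot(T[:,0]-.444,T[:,1]-.31)<.07)&(T[:,2]>.109)&(T[:,2]<.1125)]
from scipy.optimize import least_squares
f=lambda p:np.clip(np.hypot(g[:,0]-p[0],g[:,1]-p[1])-.0525,0,None)+np.clip(.036-np.hypot(g[:,0]-p[0],g[:,1]-p[1]),0,None)
print(least_squares(f,[.444,.31]).x,len(g))
h=cv2.convexHull((g[:,:2]*1000).astype(np.float32))[:,0]/1000
h=h[np.hypot(h[:,0]-.445,h[:,1]-.31)>.048]
f=lambda p:np.hypot(h[:,0]-p[0],h[:,1]-p[1])-p[2]
print(least_squares(f,[.444,.31,.053],loss='soft_l1',f_scale=.001).x)
a,c,d=[px(s,u,v,.112) for u,v in((208,228),(357,228),(337,180))]
print((a+c)/2,np.linalg.norm(a-c),np.degrees(np.arctan2(*(c-a)[1::-1])))
L=P[175:260,215:340].reshape(-1,3)
pl=L[(L[:,2]>.142)&(L[:,2]<.15)];print(len(pl),cv2.minEnclosingCircle((pl[:,:2]*1000).astype(np.float32)),pl[:,2].mean())
bt=P[215:335,262:295].reshape(-1,3);bt=bt[(bt[:,2]>.176)&(bt[:,2]<.187)]
print(cv2.minAreaRect((bt[:,:2]*1000).astype(np.float32)))
E
```

```text
[0.44602258 0.31039048] 5556
[0.44465599 0.31021002 0.05133834]
[0.44465226 0.30999568 0.112     ] 0.09578594812241624 108.24867313058655
3448 ((445.49871826171875, 306.91778564453125), 32.542152404785156) 0.1466350991759463
((446.03143310546875, 307.1529235839844), (52.51539993286133, 14.53883171081543), 18.58011817932129)
```

drive_tool([
  {"tx": -0.05,"ty": 0.1,"tz": 0,"wx": 0,"wy": 0,"wz": 0,"claw": -1},
  {"tx": 0,"ty": 0,"tz": -0.1,"wx": 0,"wy": 0,"wz": 0,"claw": -1},
  {"tx": 0,"ty": 0,"tz": -0.1,"wx": 0,"wy": 0,"wz": 0,"claw": -1},
  {"tx": 0,"ty": 0,"tz": -0.1,"wx": 0,"wy": 0,"wz": 0,"claw": -1},
  {"tx": 0,"ty": 0,"tz": -0.1,"wx": 0,"wy": 0,"wz": 0,"claw": -1},
  {"tx": 0,"ty": 0,"tz": -0.1,"wx": 0,"wy": 0,"wz": 0,"claw": -1},
  {"tx": 0,"ty": 0,"tz": 0,"wx": 0,"wy": 0,"wz": 0,"claw": -1},
  {"tx": 0,"ty": 0,"tz": 0,"wx": 0,"wy": 0,"wz": 0,"claw": -1},
])

```text
clock: 10.0
tool_pos: [0.4448, 0.3098, 0.1426]
eef_rot: [-0.158, 0.987, 0.0, -0.0]
contact_force: [0.7, 0.4, -1.7]
opening: 0.179
finger_force: 30.0
```

```bash
python3 -c "
from h import *
st()"
```

```text
t 10.0 p [0.4448 0.3098 0.1426] yaw_y 108.23 zax [-0. -0. -1.] F [ 0.7  0.4 -1.7] M [ 0.08  0.01 -0.04] op 0.179 ff 30.0 q7 0.74
```

drive_tool([
  {"tx": 0,"ty": 0,"tz": -0.08,"wx": 0,"wy": 0,"wz": 0,"claw": -1},
  {"tx": 0,"ty": 0,"tz": -0.08,"wx": 0,"wy": 0,"wz": 0,"claw": -1},
  {"tx": 0,"ty": 0,"tz": -0.06,"wx": 0,"wy": 0,"wz": 0,"claw": -1},
  {"tx": 0,"ty": 0,"tz": -0.04,"wx": 0,"wy": 0,"wz": 0,"claw": -1},
  {"tx": 0,"ty": 0,"tz": 0,"wx": 0,"wy": 0,"wz": 0,"claw": -1},
  {"tx": 0,"ty": 0,"tz": 0,"wx": 0,"wy": 0,"wz": 0,"claw": -1},
  {"tx": 0,"ty": 0,"tz": 0,"wx": 0,"wy": 0,"wz": 0,"claw": -1},
  {"tx": 0,"ty": 0,"tz": 0,"wx": 0,"wy": 0,"wz": 0,"claw": -1},
])

```text
clock: 10.8
tool_pos: [0.4449, 0.3099, 0.1349]
eef_rot: [-0.158, 0.987, 0.0, 0.0]
contact_force: [0.4, 0.1, -2.0]
opening: 0.179
finger_force: 30.0
```

```bash
python3 -c "
from h import *
st()"
```

```text
t 10.8 p [0.4449 0.3099 0.1349] yaw_y 108.23 zax [ 0.  0. -1.] F [ 0.4  0.1 -2. ] M [ 0.05 -0.05  0.03] op 0.179 ff 30.0 q7 0.73
```

drive_tool([
  {"tx": 0,"ty": 0,"tz": -0.06,"wx": 0,"wy": 0,"wz": 0,"claw": -1},
  {"tx": 0,"ty": 0,"tz": -0.05,"wx": 0,"wy": 0,"wz": 0,"claw": -1},
  {"tx": 0,"ty": 0,"tz": -0.04,"wx": 0,"wy": 0,"wz": 0,"claw": -1},
  {"tx": 0,"ty": 0,"tz": -0.04,"wx": 0,"wy": 0,"wz": 0,"claw": -1},
  {"tx": 0,"ty": 0,"tz": 0,"wx": 0,"wy": 0,"wz": 0,"claw": -1},
  {"tx": 0,"ty": 0,"tz": 0,"wx": 0,"wy": 0,"wz": 0,"claw": -1},
  {"tx": 0,"ty": 0,"tz": 0,"wx": 0,"wy": 0,"wz": 0,"claw": -1},
  {"tx": 0,"ty": 0,"tz": 0,"wx": 0,"wy": 0,"wz": 0,"claw": -1},
])

```text
clock: 11.6
tool_pos: [0.4448, 0.3098, 0.1297]
eef_rot: [-0.158, 0.987, -0.0, 0.0]
contact_force: [-1.4, -2.2, 5.4]
opening: 0.177
finger_force: 30.0
```

```bash
python3 -c "
from h import *
st()"
```

```text
t 11.6 p [0.4448 0.3098 0.1297] yaw_y 108.23 zax [ 0. -0. -1.] F [-1.4 -2.2  5.4] M [-0.16  0.31  0.02] op 0.177 ff 30.0 q7 0.73
```

drive_tool([
  {"tx": 0,"ty": 0,"tz": -0.02,"wx": 0,"wy": 0,"wz": 0,"claw": -1},
  {"tx": 0,"ty": 0,"tz": 0,"wx": 0,"wy": 0,"wz": 0,"claw": -1},
  {"tx": 0,"ty": 0,"tz": 0,"wx": 0,"wy": 0,"wz": 0,"claw": -1},
  {"tx": 0,"ty": 0,"tz": 0,"wx": 0,"wy": 0,"wz": 0,"claw": -1},
  {"tx": 0,"ty": 0,"tz": 0,"wx": 0,"wy": 0,"wz": 0,"claw": -1},
  {"tx": 0,"ty": 0,"tz": 0,"wx": 0,"wy": 0,"wz": 0,"claw": -1},
  {"tx": 0,"ty": 0,"tz": 0,"wx": 0,"wy": 0,"wz": 0,"claw": -1},
  {"tx": 0,"ty": 0,"tz": 0,"wx": 0,"wy": 0,"wz": 0,"claw": -1},
], force=50)

```text
clock: 12.4
tool_pos: [0.4448, 0.3098, 0.1296]
eef_rot: [-0.158, 0.987, -0.0, 0.0]
contact_force: [-3.0, -1.8, 10.9]
opening: 0.176
finger_force: 50.0
```

```bash
python3 -c "
from h import *
st()"
```

```text
t 12.4 p [0.4448 0.3098 0.1296] yaw_y 108.23 zax [ 0.001 -0.    -1.   ] F [-3.  -1.8 10.9] M [-0.36  0.5   0.07] op 0.176 ff 50.0 q7 0.73
```

drive_tool([
  {"tx": 0,"ty": 0,"tz": 0,"wx": 0,"wy": 0,"wz": -0.04,"claw": -1},
  {"tx": 0,"ty": 0,"tz": 0,"wx": 0,"wy": 0,"wz": -0.05,"claw": -1},
  {"tx": 0,"ty": 0,"tz": 0,"wx": 0,"wy": 0,"wz": -0.05,"claw": -1},
  {"tx": 0,"ty": 0,"tz": 0,"wx": 0,"wy": 0,"wz": -0.05,"claw": -1},
  {"tx": 0,"ty": 0,"tz": 0,"wx": 0,"wy": 0,"wz": -0.05,"claw": -1},
  {"tx": 0,"ty": 0,"tz": 0,"wx": 0,"wy": 0,"wz": -0.04,"claw": -1},
  {"tx": 0,"ty": 0,"tz": 0,"wx": 0,"wy": 0,"wz": 0,"claw": -1},
  {"tx": 0,"ty": 0,"tz": 0,"wx": 0,"wy": 0,"wz": 0,"claw": -1},
])

```text
clock: 13.2
tool_pos: [0.4454, 0.3108, 0.1296]
eef_rot: [-0.013, 1.0, 0.001, 0.001]
contact_force: [-1.9, -0.2, 8.6]
opening: 0.18
finger_force: 50.0
```

```bash
python3 -c "
from h import *
st()"
```

```text
t 13.2 p [0.4454 0.3108 0.1296] yaw_y 91.46 zax [ 0.002  0.002 -1.   ] F [-1.9 -0.2  8.6] M [-0.09  0.31  0.06] op 0.18 ff 50.0 q7 0.53
```

drive_tool([
  {"tx": 0,"ty": 0,"tz": 0,"wx": 0,"wy": 0,"wz": -0.06,"claw": -1},
  {"tx": 0,"ty": 0,"tz": 0,"wx": 0,"wy": 0,"wz": -0.07,"claw": -1},
  {"tx": 0,"ty": 0,"tz": 0,"wx": 0,"wy": 0,"wz": -0.08,"claw": -1},
  {"tx": 0,"ty": 0,"tz": 0,"wx": 0,"wy": 0,"wz": -0.08,"claw": -1},
  {"tx": 0,"ty": 0,"tz": 0,"wx": 0,"wy": 0,"wz": -0.07,"claw": -1},
  {"tx": 0,"ty": 0,"tz": 0,"wx": 0,"wy": 0,"wz": -0.06,"claw": -1},
  {"tx": 0,"ty": 0,"tz": 0,"wx": 0,"wy": 0,"wz": 0,"claw": -1},
  {"tx": 0,"ty": 0,"tz": 0,"wx": 0,"wy": 0,"wz": 0,"claw": -1},
])

```text
clock: 14.0
tool_pos: [0.4455, 0.3104, 0.1296]
eef_rot: [0.206, 0.979, 0.001, 0.001]
contact_force: [-1.3, -0.1, 8.5]
opening: 0.173
finger_force: 50.0
```

```bash
python3 - <<'E'
from h import *
st();s=snap('wrist','w6.png');P=cloud(s);P[s['range_z']<.05]=0
T=P.reshape(-1,3);b=T[(np.hypot(T[:,0]-.4447,T[:,1]-.31)<.035)&(T[:,2]>.147)&(T[:,2]<.158)]
print(len(b),cv2.minAreaRect((b[:,:2]*1000).astype(np.float32)),b[:,2].mean())
st()
E
```

```text
t 14.0 p [0.4455 0.3104 0.1296] yaw_y 66.24 zax [ 0.002  0.001 -1.   ] F [-1.3 -0.1  8.5] M [-0.23  0.18  0.01] op 0.173 ff 50.0 q7 0.24
3902 ((446.24420166015625, 310.9674377441406), (47.31848907470703, 47.0172233581543), 21.906314849853516) 0.15246836148387333
t 14.05 p [0.4455 0.3104 0.1296] yaw_y 66.24 zax [ 0.002  0.001 -1.   ] F [-0.4 -1.2  8.2] M [-0.21  0.31  0.  ] op 0.175 ff 50.0 q7 0.24
```

View pics/w6.png

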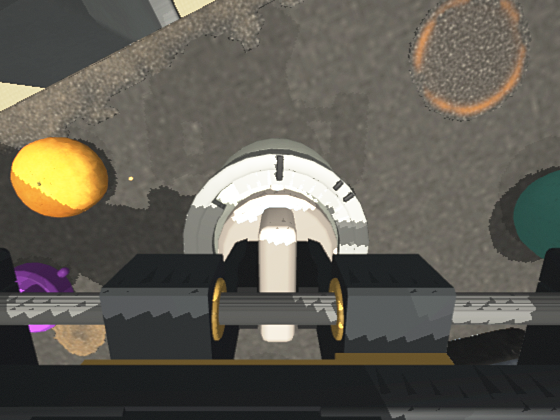

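The lid is seated, plug flush in the collar. A single rib at (279,166) is nearly in line with the bar (278, 210-340), and the pair is at (345,190). I check the remaining angle.

```bash
python3 - <<'E'
from h import *
s=dict(np.load('/tmp/wrist.npz'));P=cloud(s)
for c in((.4447,.3101),(.4455,.3106)):
    for uv in((279.5,158),(280,178),(345,190)):
        d=px(s,*uv,.112)[:2]-c;print(uv,np.degrees(np.arctan2(d[1],d[0])).round(1)+180,np.linalg.norm(d).round(4))
b=P[208:340,255:300].reshape(-1,3);b=b[(b[:,2]>.150)&(b[:,2]<.156)]
print(len(b),cv2.minAreaRect((b[:,:2]*1000).astype(np.float32)))
E
```

```text
(279.5, 158) 333.2 0.049
(280, 178) 331.9 0.0387
(345, 190) 287.2 0.0491
(279.5, 158) 334.1 0.0495
(280, 178) 333.1 0.0391
(345, 190) 288.3 0.0488
2815 ((445.9658508300781, 311.3792724609375), (18.720428466796875, 54.466880798339844), 68.89466094970703)
```

drive_tool([
  {"tx": 0,"ty": 0,"tz": 0,"wx": 0,"wy": 0,"wz": -0.03,"claw": -1},
  {"tx": 0,"ty": 0,"tz": 0,"wx": 0,"wy": 0,"wz": -0.02,"claw": -1},
  {"tx": 0,"ty": 0,"tz": 0,"wx": 0,"wy": 0,"wz": 0,"claw": -1},
  {"tx": 0,"ty": 0,"tz": 0,"wx": 0,"wy": 0,"wz": 0,"claw": -1},
  {"tx": 0,"ty": 0,"tz": 0,"wx": 0,"wy": 0,"wz": 0,"claw": -1},
  {"tx": 0,"ty": 0,"tz": 0,"wx": 0,"wy": 0,"wz": 0,"claw": -1},
  {"tx": 0,"ty": 0,"tz": 0,"wx": 0,"wy": 0,"wz": 0,"claw": -1},
  {"tx": 0,"ty": 0,"tz": 0,"wx": 0,"wy": 0,"wz": 0,"claw": -1},
])

```text
clock: 14.85
tool_pos: [0.4455, 0.3103, 0.1296]
eef_rot: [0.231, 0.973, 0.001, 0.001]
contact_force: [-1.2, -0.7, 9.2]
opening: 0.177
finger_force: 50.0
```

```bash
python3 - <<'E'
from h import *
st();s=snap('wrist')
im=s['image'][140:350,170:380];cv2.imwrite('pics/f.png',cv2.resize(im,(600,600),interpolation=cv2.INTER_CUBIC))
P=cloud(s);b=P[208:262,250:306];z=b[...,2]
# bar top edges per row (uncovered part)
for i in range(6,54,12):
    k=np.where((z[i]>.149)&(z[i]<.158))[0];print(208+i,250+k.min(),250+k.max(),b[i,k].mean(0).round(4)) if len(k) else 0
E
```

```text
t 14.85 p [0.4455 0.3103 0.1296] yaw_y 63.27 zax [ 0.002  0.001 -1.   ] F [-1.2 -0.7  9.2] M [-0.2   0.19  0.2 ] op 0.177 ff 50.0 q7 0.21
226 266 292 [0.4225 0.3233 0.1498]
238 258 296 [0.426  0.321  0.1525]
250 259 295 [0.4306 0.3187 0.1529]
```

View pics/f.png

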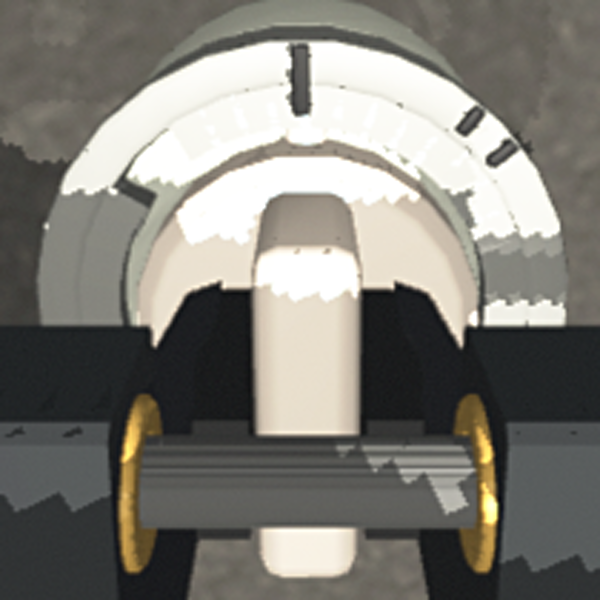

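The rib at (300,78) lines up with the bar, whose axis is near x=306, to about 1°. The pair at (485,135) is still well ahead and the lid is flush. The yaw has turned 45.0° from the gap, so I hand the job in.

```bash
python3 -c "
from h import *
print(workorder.finish_job());st()"
```

```text
the job is handed in; nothing more can be done
None
the job is handed in; nothing more can be done
```

The job is handed in: the lid is fully home in the collar, turned 45° clockwise so its bar lines up with the single marks to about 1°, never on to the lock, and the robot was still gripping it there.

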